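Log the tray on the light pad at the germination counter

ROBOT

A 6-joint arm with a two-finger parallel gripper is mounted at the origin on the work surface. World frame = base frame: x ahead of the robot, y to its left, z up, the work surface at z = 0. Lengths are in m, angles in rad, forces in N, time in s.
With the tool pointing down it reaches from about 0.3 to 0.85 m from the base axis. Payload 5.4 kg.
Tool frame: the origin (TCP) lies at the centre of the arm's flange, where the gripper is bolted on; the fingertips stand 173 mm ahead of it and the grasp point (between the pads) lies 155 mm ahead of it; z points along the fingers, y is the line along which they close (so a half turn about z gives the same grasp; the last joint's range is limited). The gripper opens to 85 mm and grips with 20 to 120 N. Pads are 22 mm wide; open, the fingers measure 114 mm over their backs; the gripper's body (76 mm by 85 mm) begins 54 mm behind the grasp point. The pads swing forward as they close: fully open they stand 13 mm farther back than shut.
Start: joints at [1.03, 0.158, 1.597, -0, 1.386, -0.21], TCP at [0.187, 0.544, 0.405] pointing down, gripper open.
Joint ranges: [-2.91, 2.91], [-0.94, 2.29], [0.18, 2.7], [-1.29, 4.43], [0.17, 2.64], [-3, 3]. Speed limits (rad/s): [2.57, 2.57, 3.14, 3.14, 3.14, 3.14].

INTERFACE

Orientations are given as a unit quaternion [x, y, z, w].
In Python, from bench import robot gives the robot as it stands.
- The arm moves only by the shell command python3 -m creep 'ROWS' [FORCE]. ROWS is text: rows parted by semicolons, each of 7 numbers parted by spaces: the opening, from 0 (shut) to 1 (fully open), then the shift along the world's x, y, z scaled (see below), then the turn, a rotation vector about the world's x, y, z scaled (see below). A call has 1 to 20 rows; each row is the pose to reach, as a shift and turn from the pose commanded when the call began; what a row does not reach only later rows make up. The controller multiplies each number of a shift by 0.25 m and each number of a turn by 2 rad. A row lasts 1/8 s, in which the tool goes at most 62.5 mm and 10.7 degrees, less where a joint would pass 70% of its speed; a pose out of reach is approached as far as the arm can. A call with a number of a shift or a turn outside -1 to 1 is refused whole. A call with a gripper value outside its range is refused whole. The fingers move at their own pace and stop on an object; FORCE is the grip in N (left out, the last holds). Time passes only in rows, so rows that repeat a pose let the fingers close. It gives the time, the measured TCP pose, the force, the opening and the grip force at its end, in the units of the state.
- robot.observe(): the state, without advancing time (a new reading comes with each control period).
- robot.camera(name): name is "side" or "top"; returns a dict with "pixels" (420x560x3 uint8, blue, green, red), "fx", "fy", "cx", "cy" (pixels), "xyz" and "attitude" of the camera in the world. Camera axes: x right, y up, looking along -z (the intrinsics and any distortion apply to the point x, -y, -z); pixel columns grow to the right and rows downward; lengths in m; the calibration is good to about 2 mm. A picture is of the moment at which its call begins. There is no depth.
- robot.close_job(): hands the job in; it is judged then, once.
The state is a dict: "t": time; "q": joint angles; "joint_vel": joint speeds; "effort": joint torques, N m; "ee_pos": TCP position; "tcp_rot": TCP orientation; "ft_force": force on the tool from outside, world axes, zero at the start; "moment": the same for the moment, N m; "finger_gap": finger opening in m; "grip_force": force on a finger pad.
Only numpy, scipy, OpenCV 4.12 (cv2) and the standard library are available. Lean on these libraries where they do the work, as an engineer would, in place of code of your own. Each camera call takes 0.05 s, during which the arm holds its last target. There are 200 camera calls.

TASK

Log the seedling tray that stands on the white light pad: with the fingertips, gently press the counter key of the same colour as that tray's tag well down and let it come back up, then gently press the white enter bar well down, and withdraw so that it comes back up too. Do not press the other two coloured keys, and leave the trays and everything else on the bench where they are; nothing is to be picked up.

Things in the scene. Friction and masses are not known exactly. Their poses are not given: they have to be found in the camera images.
- tray_red: germination tray with seedlings and a red tag: loose clear box 85 x 125 x 33 mm (x, y, z), 0.25 kg, seedlings up to 65 mm high; the flat red tag lies across its +y end, 30 mm wide. Origin: centre of its underside. Must stay where it is
- tray_yellow: germination tray with seedlings and a yellow tag: loose clear box 85 x 125 x 33 mm (x, y, z), 0.25 kg, seedlings up to 65 mm high; the flat yellow tag lies across its +y end, 30 mm wide. Origin: centre of its underside. Must stay where it is
- tray_blue: germination tray with seedlings and a blue tag: loose clear box 85 x 125 x 33 mm (x, y, z), 0.25 kg, seedlings up to 65 mm high; the flat blue tag lies across its +y end, 30 mm wide. Origin: centre of its underside. Must stay where it is
- pad: counting light pad: fixed bright white plate with a black border, 115 x 152 x 6 mm; exactly one tray stands on it. Origin: centre of its underside (a tray on it has its origin within 30 mm of this one, seen from above)
- mat_a: fixed dark rubber rest mat 115 x 152 x 6 mm, the same size as the light pad; another tray waits on it. Origin: centre of its underside
- mat_b: fixed dark rubber rest mat 115 x 152 x 6 mm, the same size as the light pad; another tray waits on it. Origin: centre of its underside
- console: germination counter: fixed grey desk unit 150 x 210 x 24 mm (x, y, z) on the bench. Origin: centre of its underside, z up, yaw differs from start to start. Its three coloured keys stand in a row along its y axis, at x = +35 mm and y = -60, 0 and +60 mm, in an order that differs; its wide white enter bar is at x = -40 mm, y = 0
- key_red_base: black round housing of the red key, 46 mm across and 12 mm high, fixed on top of the counter. Origin: centre of its underside, 24 mm above the bench
- key_red_top (a point): centre of the top face of the red push key: round, 30 mm across, vertical travel 8 mm, top 48 mm above the bench when up (12 mm above its housing). Sinks with the key
- key_red (a joint): how far the red key is pressed in, m: 0 up, 0.008 fully down. It springs back by itself; about 1.5 N starts it, 5 N brings it fully down
- key_yellow_base: black round housing of the yellow key, 46 mm across and 12 mm high, fixed on top of the counter. Origin: centre of its underside, 24 mm above the bench
- key_yellow_top (a point): centre of the top face of the yellow push key: round, 30 mm across, vertical travel 8 mm, top 48 mm above the bench when up (12 mm above its housing). Sinks with the key
- key_yellow (a joint): how far the yellow key is pressed in, m: 0 up, 0.008 fully down. It springs back by itself; about 1.5 N starts it, 5 N brings it fully down
- key_blue_base: black round housing of the blue key, 46 mm across and 12 mm high, fixed on top of the counter. Origin: centre of its underside, 24 mm above the bench
- key_blue_top (a point): centre of the top face of the blue push key: round, 30 mm across, vertical travel 8 mm, top 48 mm above the bench when up (12 mm above its housing). Sinks with the key
- key_blue (a joint): how far the blue key is pressed in, m: 0 up, 0.008 fully down. It springs back by itself; about 1.5 N starts it, 5 N brings it fully down
- enter_top (a point): centre of the top face of the white enter bar: 30 x 90 mm (x, y of the counter), vertical travel 8 mm, top 48 mm above the bench when up (12 mm above its 44 x 104 mm black frame). Sinks with the bar
- enter (a joint): how far the enter bar is pressed in, m: 0 up, 0.008 fully down. It springs back by itself; about 1.5 N starts it, 5 N brings it fully down
- vial: loose sample vial with a blue cap, upright beside the counter, 28 mm across, 55 mm high, 30 g. Origin: centre of its underside. Leave alone
- marker: loose marker pen lying beside the counter along its x axis, about 135 x 14 x 14 mm, 20 g. Origin: on its underside, near the middle. Leave alone
- tip_box: loose pipette-tip box with a pale yellow lid, 87 x 117 x 73 mm, 0.2 kg, well to the left. Origin: centre of its underside. Leave alone
- jar: loose glass jar with a metal cap, 70 mm across, 100 mm high, 0.35 kg, well to the right. Origin: centre of its underside. Leave alone
There are look-alikes about, which are no part of the job. What is shaped like the pad but orange, purple or turquoise is not meant.

How it is judged:
By the outcome, as a careful person would: the job done as asked, in the order asked, and still so for the second after the job is handed in, with the robot touching nothing.
It also fails if it takes over 35 s, if anything falls off the work surface, if the arm or the gripper's body presses on something with over 40 N, if the wrist force passes 120 N, or if a joint passes its speed limit or range.

## Working session

There is one attempt and no reset: what is moved stays moved. The work goes in short steps, Python scripts to look and compute and a shell command to move; the robot and the scene stay as the last step left them, time stands still between calls to the robot, and variables do not carry over. Pictures are saved under pics/ and viewed, at most 10 in all, crops included, and the job is handed in when it is done.

```bash
mkdir -p pics
python3 - <<'E'
from bench import robot
import cv2,numpy as np
for n in("top","side"):
    c=robot.camera(n); cv2.imwrite(f"pics/{n}0.png",c["pixels"])
    print(n,{k:v for k,v in c.items() if k!="pixels"})
s=robot.observe();print(s)
E
```

```text
top {'fx': 458.11607627498944, 'fy': 458.11607627498944, 'cx': 283.7856558827533, 'cy': 209.0919442583925, 'xyz': array([ 0.36602537, -0.01215595,  1.13757123]), 'attitude': array([-0.0387175 ,  0.03834153,  0.71235611, -0.69969969])}
side {'fx': 435.07391920380985, 'fy': 435.07391920380985, 'cx': 273.9764968696518, 'cy': 214.3477424136456, 'xyz': array([ 0.38878709, -1.18242083,  0.73320316]), 'attitude': array([ 0.50784257, -0.02720901, -0.03518008,  0.86030108])}
{'t': 0.1, 'q': array([ 1.02987895e+00,  1.58992094e-01,  1.59809916e+00,  3.55116757e-06,
        1.38618455e+00, -2.10077330e-01]), 'joint_vel': array([-1.76906323e-03, -4.44514019e-04, -7.04397186e-04,  3.88914736e-05,
        6.78982546e-04,  1.23631596e-04]), 'effort': array([-1.35090937e-03, -3.96989536e+01, -3.32336748e+01, -3.32980926e-04,
        4.19946315e-03, -1.98757311e-05]), 'ee_pos': array([0.18665889, 0.54359879, 0.40381527]), 'tcp_rot': array([ 1.64666898e-01,  9.86348876e-01, -7.82297420e-04, -3.10258339e-04]), 'ft_force': array([0.50001146, 0.94010755, 0.29173598]), 'moment': array([-0.00216548, -0.06582913,  0.03287711]), 'grip_force': 0.0, 'finger_gap': 0.08538311619445234}
```

View pics/top0.png

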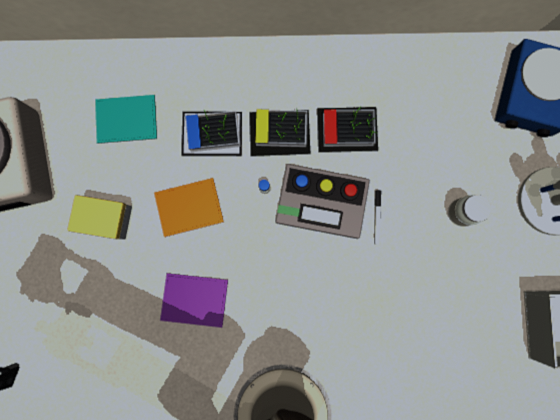

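View pics/side0.png

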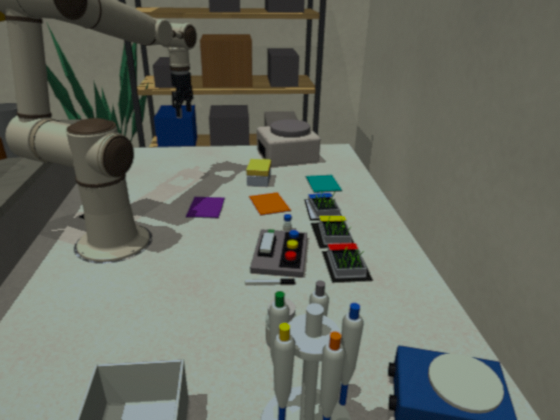

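The top view has three candidate trays: blue tag at (212,133) on a white plate with a black border, yellow at (280,132) and red at (348,129), both on dark mats. The orange, purple and turquoise plates are empty decoys. The blue tray fits, so I'll confirm it in an enlarged crop and measure the console there.

Run:
```python
import cv2
p=cv2.imread("pics/top0.png")
cv2.imwrite("pics/crop.png",cv2.resize(p[95:245,175:375],None,fx=4,fy=4,interpolation=cv2.INTER_CUBIC))
```

```text
(no output)
```

View pics/crop.png

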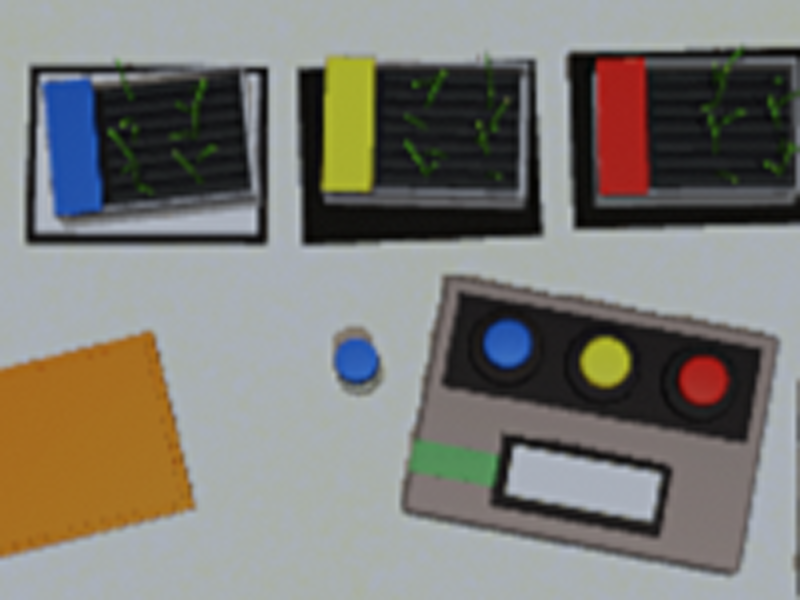

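The crop confirms it: the blue-tagged tray is on the white plate with the black border, while the yellow and red trays are on solid black mats. The blue key is at crop (508,343), yellow at (605,361), red at (704,380) and the bar at (585,482).

```bash
cat > h.py <<'E'
from bench import robot
import numpy as np
from scipy.spatial.transform import Rotation as R
def px2w(c,uv,z):
    d=R.from_quat(c["attitude"]).apply([(uv[0]-c["cx"])/c["fx"],-(uv[1]-c["cy"])/c["fy"],-1])
    return c["xyz"]+d*(z-c["xyz"][2])/d[2]
E
python3 - <<'E'
from h import *
t=robot.camera("top"); s=robot.camera("side")
P=dict(blue=(508,343),yel=(605,361),red=(704,380),bar=(585,482))
W={k:px2w(t,(175-.375+u/4,95-.375+v/4),.048)[:2] for k,(u,v) in P.items()}
model=np.array([[.035,.06],[.035,0],[.035,-.06],[-.04,0]])
w=np.array(list(W.values()));m0=model.mean(0);w0=w.mean(0)
H=(model-m0).T@(w-w0);a=np.arctan2(H[0,1]-H[1,0],H[0,0]+H[1,1])
Rm=np.array([[np.cos(a),-np.sin(a)],[np.sin(a),np.cos(a)]])
f=(model-m0)@Rm.T+w0
o=robot.observe()["ee_pos"]
print("raw",w.round(4));print("fit",f.round(4),"yaw",np.degrees(a))
for k,i in(("blue",0),("bar",3)): print(k,"shift units",((f[i]-o[:2])/.25).round(3))
# check: project into side
for p in f:
    q=R.from_quat(s["attitude"]).inv().apply(np.r_[p,.048]-s["xyz"]);print("side px",s["cx"]-s["fx"]*q[0]/q[2],s["cy"]+s["fy"]*q[1]/q[2])
E
```

```text
raw [[ 0.5541 -0.0569]
 [ 0.5421 -0.1149]
 [ 0.5295 -0.1741]
 [ 0.4692 -0.101 ]]
fit [[ 0.5542 -0.0567]
 [ 0.5421 -0.1155]
 [ 0.53   -0.1743]
 [ 0.4686 -0.1004]] yaw -11.606550027837297
blue shift units [ 1.47  -2.402]
bar shift units [ 1.128 -2.576]
side px 292.964084357716 231.51830572306727
side px 291.40573654496217 242.02949248286976
side px 289.7140877464166 253.43980557727772
side px 265.9991071538632 240.2279507664464
```

```bash
python3 -m creep '0 0.12 -0.2 0 0 0 0; 0 0.245 -0.4 0 0 0 0; 0 0.37 -0.6 0 0 0 0; 0 0.49 -0.8 0 0 0 0; 0 0.49 -0.8 0 0 0 0' 20 && python3 -m creep '0 0.12 -0.2 0 0 0 0; 0 0.245 -0.4 0 0 0 0; 0 0.37 -0.6 0 0 0 0; 0 0.49 -0.8 0 0 0 0; 0 0.49 -0.8 0 0 0 0' && python3 -m creep '0 0.12 -0.2 0 0 0 0; 0 0.245 -0.4 0 0 0 0; 0 0.37 -0.6 0 0 0 0; 0 0.49 -0.8 0 0 0 0; 0 0.49 -0.8 0 0 0 0; 0 0.49 -0.8 0 0 0 0; 0 0.49 -0.8 0 0 0 0'
```

```text
t: 0.82
ee_pos: [0.3109, 0.3412, 0.4047]
tcp_rot: [0.168, 0.986, -0.0, 0.0]
ft_force: [0.4, 0.7, -0.5]
finger_gap: -0.0002
grip_force: 0.0
t: 1.45
ee_pos: [0.4332, 0.1417, 0.4047]
tcp_rot: [0.167, 0.986, -0.0, 0.0]
ft_force: [0.4, 1.4, 0.3]
finger_gap: -0.0001
grip_force: 0.0
t: 2.33
ee_pos: [0.5539, -0.0543, 0.4047]
tcp_rot: [0.163, 0.987, 0.0, -0.0]
ft_force: [-0.7, 0.1, -0.1]
finger_gap: 0.0001
grip_force: 0.0
```

```bash
python3 -m creep '0 0 -0.01 -0.2 0 0 0; 0 0 -0.01 -0.4 0 0 0; 0 0 -0.01 -0.55 0 0 0; 0 0 -0.01 -0.65 0 0 0; 0 0 -0.01 -0.65 0 0 0; 0 0 -0.01 -0.65 0 0 0'
python3 - <<'E'
from h import *
import cv2
s=robot.camera("side")["pixels"];t=robot.camera("top")["pixels"]
a=cv2.resize(s[165:285,220:340],(480,480),interpolation=cv2.INTER_CUBIC)
cv2.imwrite("pics/press0.png",np.hstack([a,cv2.resize(t[150:250,270:340],(310,480))]))
E
```

```text
t: 3.08
ee_pos: [0.5548, -0.0581, 0.2437]
tcp_rot: [0.164, 0.986, -0.0, 0.001]
ft_force: [-0.0, 0.0, 1.3]
finger_gap: 0.0002
grip_force: 0.0
```

View pics/press0.png

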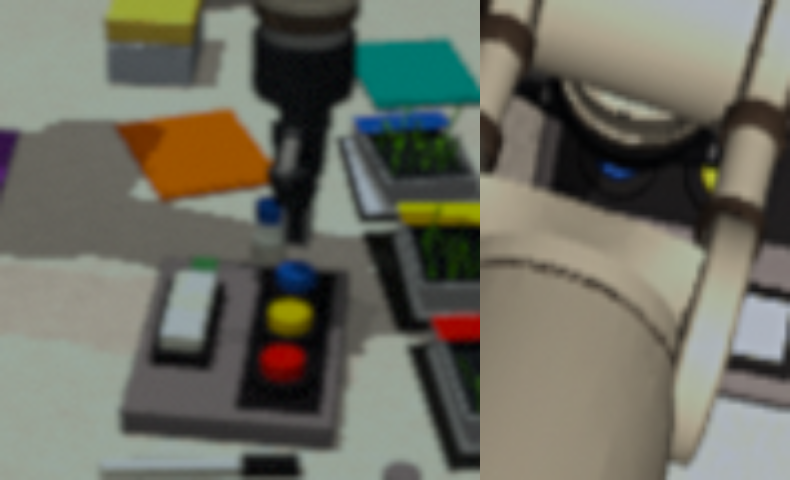

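The side view shows the closed fingertips at crop (296,240), directly above the blue key at (297,272). The vial is clear behind it. I'll press slowly and watch the force.

```bash
python3 -m creep '0 0 0 -0.04 0 0 0; 0 0 0 -0.08 0 0 0; 0 0 0 -0.095 0 0 0; 0 0 0 -0.105 0 0 0; 0 0 0 -0.11 0 0 0; 0 0 0 -0.11 0 0 0; 0 0 0 -0.11 0 0 0'
```

```text
t: 4.05
ee_pos: [0.5541, -0.0587, 0.2148]
tcp_rot: [0.165, 0.986, 0.0, -0.0]
ft_force: [-3.1, 0.6, 5.1]
finger_gap: 0.0001
grip_force: 2.1
```

```bash
python3 -m creep '0 0 0 -0.006 0 0 0; 0 0 0 -0.006 0 0 0; 0 0 0 -0.006 0 0 0'
```

```text
t: 4.42
ee_pos: [0.5543, -0.0587, 0.2134]
tcp_rot: [0.165, 0.986, -0.0, -0.0]
ft_force: [-4.5, 1.7, 5.9]
finger_gap: 0.0002
grip_force: 3.1
```

```bash
python3 -m creep '0 0 0 -0.005 0 0 0; 0 0 0 -0.005 0 0 0; 0 0 0 -0.005 0 0 0'
python3 - <<'E'
from h import *
import cv2
s=robot.camera("side")["pixels"]
cv2.imwrite("pics/press1.png",cv2.resize(s[200:280,240:340],(800,600),interpolation=cv2.INTER_CUBIC))
E
```

```text
t: 4.8
ee_pos: [0.5544, -0.0587, 0.2133]
tcp_rot: [0.165, 0.986, -0.0, -0.0]
ft_force: [-7.8, 1.4, 14.1]
finger_gap: 0.0003
grip_force: 7.2
```

View pics/press1.png

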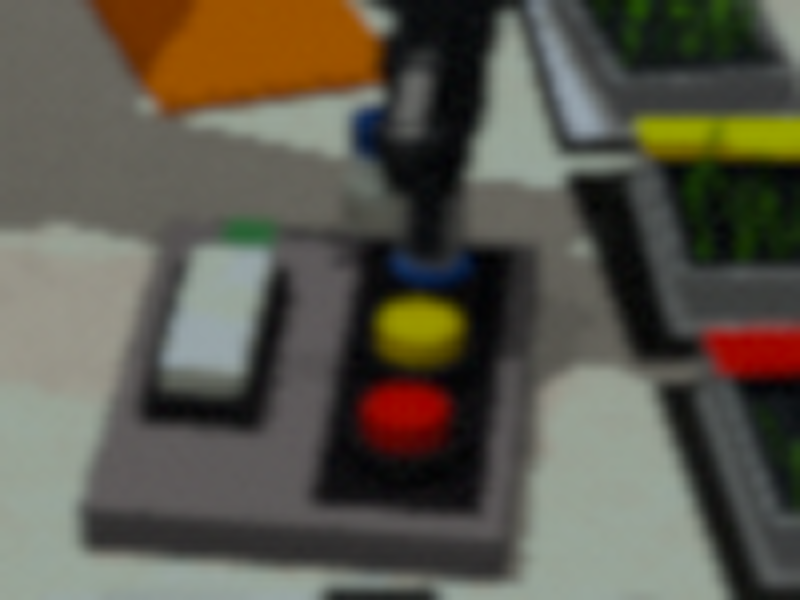

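The picture shows the blue key sunk almost flush under the fingertips, around (430,265), with yellow and red still up. The force rose to 14 N, so the key is at its stop. I'll lift straight up and move over the bar.

```bash
python3 -m creep '0 0 0 0.04 0 0 0; 0 0 0 0.1 0 0 0; 0 0 0 0.16 0 0 0; 0 0 0 0.16 0 0 0; 0 -0.12 -0.06 0.16 0 0 0; 0 -0.24 -0.12 0.16 0 0 0; 0 -0.34 -0.165 0.16 0 0 0; 0 -0.34 -0.165 0.16 0 0 0; 0 -0.34 -0.165 0.16 0 0 0; 0 -0.34 -0.165 0.16 0 0 0'
python3 - <<'E'
from h import *
import cv2
s=robot.camera("side")["pixels"]
cv2.imwrite("pics/press2.png",cv2.resize(s[200:280,240:340],(800,600),interpolation=cv2.INTER_CUBIC))
E
```

```text
t: 6.1
ee_pos: [0.4699, -0.0997, 0.2521]
tcp_rot: [0.164, 0.986, -0.0, 0.0]
ft_force: [0.3, -0.3, 0.6]
finger_gap: -0.0003
grip_force: 0.0
```

View pics/press2.png

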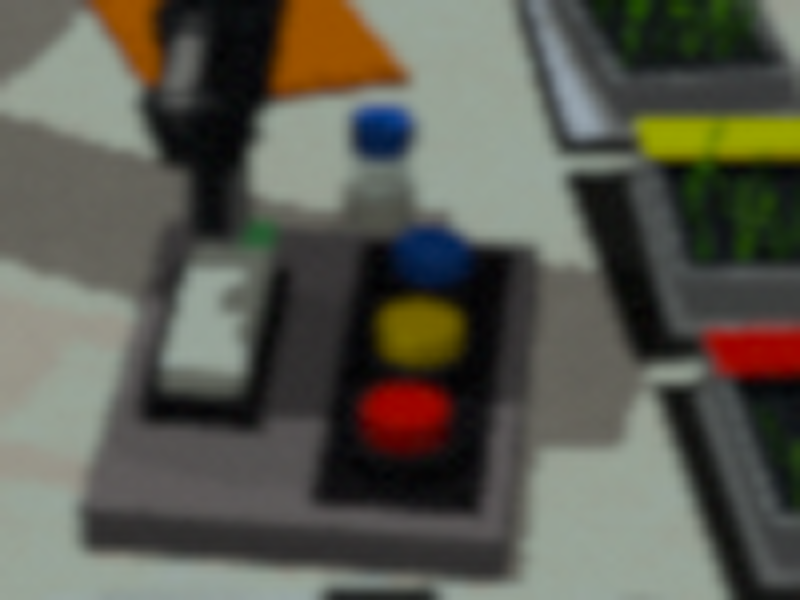

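The blue key is back up at (432,257), and the fingertips stand over the bar centre at (215,230). Pressing the bar.

```bash
python3 -m creep '0 0 0 -0.06 0 0 0; 0 0 0 -0.11 0 0 0; 0 0 0 -0.13 0 0 0; 0 0 0 -0.14 0 0 0; 0 0 0 -0.15 0 0 0; 0 0 0 -0.155 0 0 0; 0 0 0 -0.155 0 0 0; 0 0 0 -0.155 0 0 0'
```

```text
t: 7.15
ee_pos: [0.4692, -0.0999, 0.2134]
tcp_rot: [0.165, 0.986, 0.0, -0.0]
ft_force: [-3.9, 1.5, 4.4]
finger_gap: 0.0002
grip_force: 2.5
```

```bash
python3 -m creep '0 0 0 -0.006 0 0 0; 0 0 0 -0.006 0 0 0; 0 0 0 -0.006 0 0 0'
```

```text
t: 7.52
ee_pos: [0.4694, -0.0999, 0.2132]
tcp_rot: [0.164, 0.986, 0.0, -0.0]
ft_force: [-8.6, 4.8, 17.2]
finger_gap: 0.0002
grip_force: 8.7
```

The force rose to 17 N, so the bar is at its stop. Withdrawing straight up.

```bash
python3 -m creep '0 0 0 0.05 0 0 0; 0 0 0 0.15 0 0 0; 0 0 0 0.3 0 0 0; 0 0 0 0.45 0 0 0; 0 0 0 0.6 0 0 0; 0 0 0 0.6 0 0 0; 0 0 0 0.6 0 0 0; 0 0 0 0.6 0 0 0; 0 0 0 0.6 0 0 0'
python3 - <<'E'
from h import *
import cv2
s=robot.camera("side")["pixels"]
cv2.imwrite("pics/end.png",cv2.resize(s[170:290,220:380],(800,600),interpolation=cv2.INTER_CUBIC))
E
```

```text
t: 8.65
ee_pos: [0.469, -0.0998, 0.3606]
tcp_rot: [0.165, 0.986, 0.0, -0.001]
ft_force: [-0.1, 0.1, -0.2]
finger_gap: -0.0004
grip_force: 0.0
```

View pics/end.png

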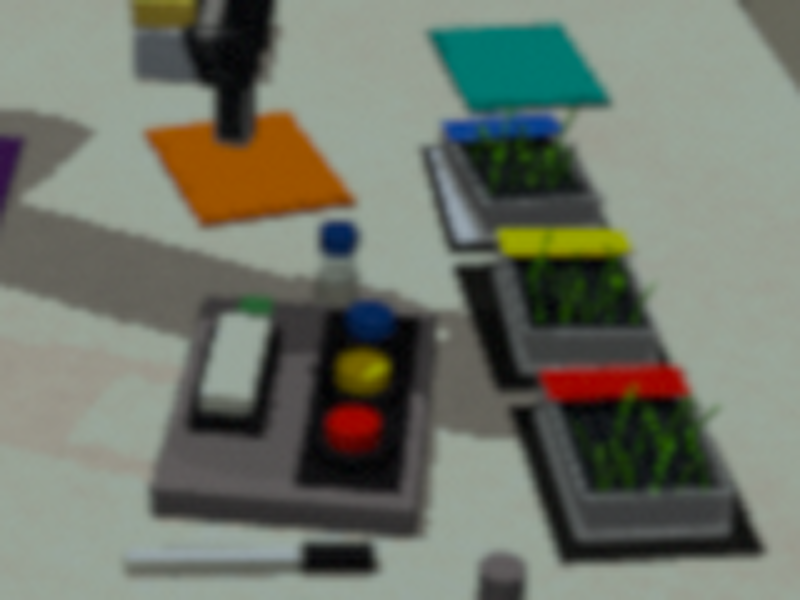

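The bar at (235,365) and all three keys are up. The trays, vial and marker have not moved, and the gripper is well clear.

```bash
python3 -c "from bench import robot; print(robot.close_job())"
```

```text
the job is handed in; nothing more can be done
None
```

I pressed the blue key (the tray on the light pad has the blue tag) and then the enter bar, each fully down; both came back up, nothing else was touched, and I handed the job in at about 9 s.

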